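# Zero the bench colorimeter on its blank

## Robot

A 6-joint arm with a two-finger parallel gripper is mounted at the origin on the work surface. World frame = base frame: x ahead of the robot, y to its left, z up, the work surface at z = 0. Lengths are in m, angles in rad, forces in N, time in s.
With the tool pointing down it reaches from about 0.325 to 0.775 m from the base axis. Payload 9.3 kg.
Tool frame: the origin (TCP) lies midway between the tips of the shut fingers; the grasp point (between the pads) lies 19 mm behind it; z points along the fingers, y is the direction in which the jaws open and shut (so a half turn about z gives the same grasp; the last joint's range is limited). The gripper opens to 85 mm and grips with 20 to 120 N. Pads are 22 mm wide; open, the fingers measure 114 mm over their backs; the gripper's body (76 mm by 85 mm) begins 54 mm behind the grasp point. The pads swing forward as they close: fully open they stand 13 mm farther back than shut.
Start: joints at [-1.42, 0.259, 0.021, 1.334, 0, 1.418], TCP at [0.165, -0.525, 0.231] pointing down, gripper open.
Joint ranges: [-3.04, 3.04], [-0.91, 1.82], [-1.04, 1.36], [-1.92, 1.95], [-1.52, 1.45], [-3.14, 3.14]. Speed limits (rad/s): [2.22, 2.22, 2.79, 3.14, 3.14, 3.14].

## Interface

Orientations are given as a rotation vector (axis times angle).
In Python, from station import * gives the robot as it stands.
- The arm moves only by the tool step_arm, never from a script. Its argument "moves" is a list that holds one entry, the list of rows, each a list of 6 numbers: the shift along the tool's x, y, z in m, then the turn, a rotation vector about the tool's x, y, z in rad. A call has 1 to 20 rows; each row is the pose to reach, as a shift and turn from the pose measured when the call began, along the tool's axes at that moment; what a row does not reach only later rows make up. A row lasts 1/10 s, in which the tool goes at most 50 mm and 8.59 degrees, less where a joint would pass 70% of its speed; a pose out of reach is approached as far as the arm can. A call with a gripper value outside its range is refused whole. "jaw" is the finger opening in m, from 0 to 0.0854, set as the call begins (left out, the last holds). The fingers move at their own pace and stop on an object; "squeeze" is the grip in N (left out, the last holds). Time passes only in rows, so rows that repeat a pose let the fingers close. It gives the time, the measured TCP pose, the force and the opening at its end, in the units of the state.
- get_state(): the state, without advancing time (a new reading comes with each control period).
- read_camera(name): name is "scene" or "top" or "wrist"; returns the picture (420x560x3 uint8, red, green, blue); there is no depth.
- get_calibration(name): a dict with "fx", "fy", "cx", "cy" (pixels), "view" (4x4, takes a point from world to camera coordinates). Camera axes: x right, y up, looking along -z (the intrinsics and any distortion apply to the point x, -y, -z); pixel columns grow to the right and rows downward; lengths in m; the calibration is good to about 2 mm. The wrist camera is an equidistant fisheye: a pixel r from the principal point sees the ray r / f radians off the axis. A picture is of the moment at which its call begins: read the wrist's pose just before it. get_calibration takes no time and is no camera call; for the wrist camera it gives the pose at the moment of the call.
- sign_off(): hands the job in, once; it reports no verdict.
The state is a dict: "time": time; "qpos": joint angles; "dq": joint speeds; "joint_torque": joint torques, N m; "eef_pos": TCP position; "orientation": TCP orientation; "force": force on the tool from outside, world axes, zero at the start; "moment": the same for the moment, N m; "grip_width": finger opening in m.
Only numpy, scipy, OpenCV 4.12 (cv2) and the standard library are available. Lean on these libraries where they do the work, as an engineer would, in place of code of your own. Each camera call takes 0.05 s, during which the arm holds its last target.

## Task

The blank is already standing in the colorimeter: gripping nothing, push its hinged sample lid right shut with the fingertips. Then, with a light press and release each, touch in this order the middle one of the three square filter keys, the round zero key and the long read key. Leave the other two filter keys and the things standing beside the instrument alone, and never lean hard on the instrument.

Things in the scene. Friction and masses are not known exactly. Their poses are not given: they have to be found in the camera images.
- colorimeter: White bench colorimeter, fixed, 240 mm deep (x), 250 wide (y). Origin: centre of its underside; x to its rear, y to its left, front (-x) faces the robot, yaw within 0.3 rad. Front: grey key deck, 55 mm high rising 7 degrees to 69; then a slanted display up to the rear housing (x 22 to 120 mm), top 100 mm high, with the lid on its right. Press it nowhere with over 20 N.
- lid_hinge (a point): On the hinge line of the grey sample lid, mid-width, level with its underside. The lid is a plate 10 mm thick (z 0 to 10), 86 wide (y +-43), reaching 78 mm from the hinge (x -78 to 0), with a lip to -82. This frame turns with the lid: x from its free front edge to the hinge, z out of its outer face (up when shut). Push it on the outer face; never have the plate between the fingers.
- sample_lid (a joint): Lid angle, rad: 0 shut flat, grows as its front edge rises; the hinge line is at the rear, along the instrument's y. Starts 0.8 to 1.3 open. The stiff hinge keeps it where it is left (0.06 N m, about 1 N at the front edge), so push it all the way down; shut is under 0.04 rad. Its soft hinge and seal give about 1 mm per 5 N pressed near lid_top.
- lid_top (a point): Point on the lid's outer (upper) face, mid-width, 60 mm from the hinge line and 18 mm from the front edge; z axis is out of that face.
- filter_left (a joint): Left square filter key. Reads 0 when up, grows to 0.005 m fully down; it counts as pressed at 2.5 mm or more, held about 0.1 s; springs back by itself (about 1 N to start, 3 N at 2.5 mm, 5.5 N at the bottom).
- filter_middle (a joint): Middle square filter key. Reads 0 when up, grows to 0.005 m fully down; it counts as pressed at 2.5 mm or more, held about 0.1 s; springs back by itself (about 1 N to start, 3 N at 2.5 mm, 5.5 N at the bottom).
- filter_right (a joint): Right square filter key. Reads 0 when up, grows to 0.005 m fully down; it counts as pressed at 2.5 mm or more, held about 0.1 s; springs back by itself (about 1 N to start, 3 N at 2.5 mm, 5.5 N at the bottom).
- zero_key (a joint): Round zero key. Reads 0 when up, grows to 0.005 m fully down; it counts as pressed at 2.5 mm or more, held about 0.1 s; springs back by itself (about 1 N to start, 3 N at 2.5 mm, 5.5 N at the bottom).
- read_key (a joint): Long read key. Reads 0 when up, grows to 0.005 m fully down; it counts as pressed at 2.5 mm or more, held about 0.1 s; springs back by itself (about 1 N to start, 3 N at 2.5 mm, 5.5 N at the bottom).
- filter_left_top (a point): Left one (robot's left, instrument +y) of three white square filter keys, 17 x 17 mm, in one row 52 mm apart at the back of the deck, 40 mm in front of the instrument's origin. Point: centre of its top face, 7 mm above the deck when up; z axis normal to the deck.
- filter_middle_top (a point): Middle one of the three white square filter keys, 17 x 17 mm. Point: centre of its top face, 7 mm above the deck when up; z axis normal to the deck.
- filter_right_top (a point): Right one of the three white square filter keys, 17 x 17 mm. Point: centre of its top face, 7 mm above the deck when up; z axis normal to the deck.
- zero_key_top (a point): White round zero key, 24 mm across, the left one of the two keys in the front row (88 mm in front of the instrument's origin). Point: centre of its top face, 7 mm above the deck when up; z axis normal to the deck.
- read_key_top (a point): White long read key, 18 mm deep and 46 mm wide (along the instrument's y), the right one of the two keys in the front row, 92 mm to the right of the round key. Point: centre of its top face, 7 mm above the deck when up; z axis normal to the deck.
- bottle_large: Bystander: clear glass reagent bottle with a flat stopper, 68 mm across, 140 mm tall. Origin: centre of its underside.
- bottle_small: Bystander: the smaller stoppered reagent bottle, 52 mm across, 105 mm tall. Origin: centre of its underside.
- beaker: Bystander: empty glass beaker, 60 mm across, 70 mm tall. Origin: centre of its underside.
- cell_rack: Bystander: white plastic cell rack 110 x 36 x 22 mm with three clear 12.5 mm square cells standing in it, 46 mm tall in all. Origin: centre of its underside.

How it is judged:
By the outcome, as a careful person would: the job done as asked, in the order asked, and still so for the second after the job is handed in, with the robot touching nothing.
It also fails if it takes over 48 s, if anything falls off the work surface, if the arm or the gripper's body presses on something with over 40 N, if the wrist force passes 120 N, or if a joint passes its speed limit or range.

## Working session

There is one attempt and no reset: what is moved stays moved. The work goes in short steps, Python scripts to look and compute and a tool call to move; the robot and the scene stay as the last step left them, time stands still between calls to the robot, and variables do not carry over. Pictures are saved under pics/ and viewed, and the job is handed in when it is done.

Besides the shell and the picture viewer there is one more tool, called after "Request:" by a JSON object that holds its "fn" and its "kwargs". step_arm: Moves the arm, as the interface text tells. Its arguments: {"type":"object","properties":{"moves":{"type":"array"},"jaw":{"type":"number"},"squeeze":{"type":"number"}},"required":["moves"]}

```bash
ls; mkdir -p pics; python3 - <<'E'
from station import *
import cv2
s=get_state(); print(s)
for n in ["scene","top","wrist"]:
    c=get_calibration(n); print(n,c)
    cv2.imwrite(f"pics/{n}0.png",read_camera(n)[:,:,::-1])
E
```

```text
pics
{'time': 0.0, 'qpos': array([-1.41960488e+00,  2.59203318e-01,  2.07278492e-02,  1.33369201e+00,
       -6.55551388e-06,  1.41821249e+00]), 'dq': array([-0.00079572, -0.0007888 , -0.0017247 ,  0.00043062,  0.00124637,
        0.00016184]), 'joint_torque': array([ 5.21078800e-04, -5.55640340e+01,  3.44533968e+01,  1.37022944e-02,
       -3.73432101e-05, -1.40337951e-05]), 'eef_pos': array([ 0.16447627, -0.52452506,  0.23064678]), 'orientation': array([-3.10406885e+00, -4.75129051e-01,  8.79406946e-06]), 'force': array([-1.29590415,  0.85461862,  1.35193534]), 'moment': array([ 0.0198934 ,  0.00075124, -0.00634126]), 'grip_width': 0.08546936641484788}
scene {'fx': 473.71878317165493, 'fy': 473.71878317165493, 'cx': 277.1091532529431, 'cy': 211.33591606619922, 'view': array([[-0.87452895,  0.48482516,  0.01198662,  0.48327484],
       [-0.41697753, -0.76430673,  0.49189934,  0.23620414],
       [ 0.24764663,  0.42518206,  0.87056956, -1.09787692],
       [ 0.        ,  0.        ,  0.        ,  1.        ]])}
top {'fx': 501.13978757245354, 'fy': 501.13978757245354, 'cx': 285.5040945295913, 'cy': 207.15072769187256, 'view': array([[ 0.0189124 , -0.99981316,  0.0039957 ,  0.0367412 ],
       [ 0.99368647,  0.01923824,  0.11053096, -0.58575039],
       [-0.11058718,  0.00188007,  0.99386465, -1.11174916],
       [ 0.        ,  0.        ,  0.        ,  1.        ]])}
wrist {'fx': 325.19226210127806, 'fy': 325.19226210127806, 'cx': 274.8706621127636, 'cy': 209.14650593850888, 'view': array([[ 0.29864945, -0.9543598 , -0.00242546, -0.54864353],
       [ 0.91484858,  0.28700702, -0.28404058,  0.03655527],
       [ 0.27177303,  0.08260963,  0.95880919, -0.37992994],
       [ 0.        ,  0.        ,  0.        ,  1.        ]])}
```

View pics/scene0.png

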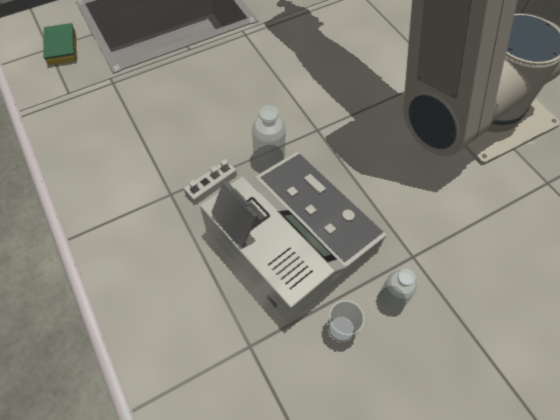

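View pics/top0.png

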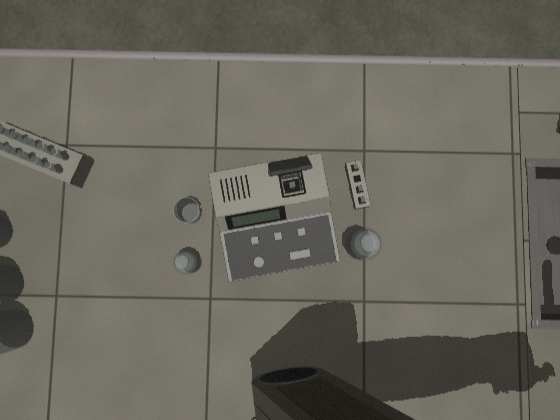

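View pics/wrist0.png

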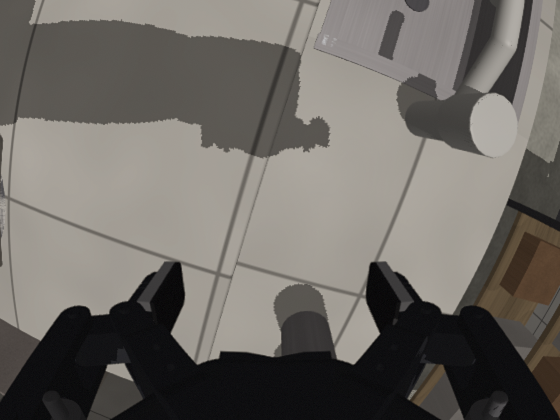

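The pictures show the instrument with its keys. In the top view the filter keys are near (255,240), (278,236) and (301,232), the zero key is near (259,262), the read key is near (300,254), and the lid's top edge is near (290,166). The large bottle stands to the right of the deck at (366,243). Next I'll measure these properly.

```bash
cat > h.py <<'E'
import numpy as np, cv2
from scipy.spatial.transform import Rotation as R
def ray(c,u,v):
    V=c["view"]; d=np.array([(u-c["cx"])/c["fx"],-(v-c["cy"])/c["fy"],-1.0])
    Rm=V[:3,:3]; return -Rm.T@V[:3,3], Rm.T@d
def onz(c,u,v,z):
    o,d=ray(c,u,v); return o+d*(z-o[2])/d[2]
def proj(c,p):
    q=c["view"][:3,:3]@np.asarray(p)+c["view"][:3,3]
    return np.array([c["cx"]+c["fx"]*q[0]/-q[2],c["cy"]+c["fy"]*q[1]/q[2]])
def tri(c1,p1,c2,p2):
    o1,d1=ray(c1,*p1);o2,d2=ray(c2,*p2)
    A=np.c_[d1,-d2]; t=np.linalg.lstsq(A,o2-o1,rcond=None)[0]
    a=o1+t[0]*d1;b=o2+t[1]*d2; return (a+b)/2,np.linalg.norm(a-b)
E
python3 - <<'E'
from station import *
from h import *
seeds={"top":dict(fl=(255,240),fm=(278,236),fr=(301,232),z=(259,262),r=(300,254)),
"scene":dict(fl=(330,228),fm=(311,210),fr=(292,191),z=(348,215),r=(315,183))}
P={}
for n in seeds:
    im=cv2.imread(f"pics/{n}0.png"); g=cv2.cvtColor(im,cv2.COLOR_BGR2GRAY)
    m=(g>125).astype(np.uint8)
    k,l,st,ce=cv2.connectedComponentsWithStats(m)
    for a,(u,v) in seeds[n].items():
        L=l[v,u]; w=np.where(l==L,1,0)
        P[n,a]=ce[L]; print(n,a,g[v,u],L,st[L],ce[L].round(2))
    big=cv2.resize(im[130:330,170:400] if n=="top" else im[130:330,170:400],None,fx=3.2,fy=3)
    cv2.imwrite(f"pics/{n}0z.png",cv2.resize(im[130:320,170:400],None,fx=3.4,fy=3.1,interpolation=cv2.INTER_CUBIC))
ct,cs=get_calibration("top"),get_calibration("scene")
for a in seeds["top"]:
    z=.0718 if a[0]=="f" else .0659
    print(a,onz(ct,*P["top",a],z).round(4),onz(cs,*P["scene",a],z).round(4),tri(ct,P["top",a],cs,P["scene",a]))
E
```

```text
top fl 150 156 [251 237   7   8  44] [254.09 239.98]
top fm 150 154 [274 232   8   8  47] [277.62 235.72]
top fr 146 153 [298 228   7   8  46] [301.  231.5]
top z 150 160 [254 257  10  10  78] [258.24 261.67]
top r 148 157 [290 249  20  11 141] [299.66 254.15]
scene fl 182 29 [324 223  12  10  70] [329.7  227.67]
scene fm 186 26 [305 205  12   9  66] [310.62 208.71]
scene fr 184 22 [287 187  11   9  67] [292.   190.57]
scene z 182 27 [342 209  13  11 109] [348.05 214.17]
scene r 183 18 [304 174  22  19 172] [314.6 182.6]
fl [0.507  0.1154 0.0718] [0.509  0.1164 0.0718] (array([0.50741304, 0.11530219, 0.06838711]), np.float64(0.0007481130158878505))
fm [0.5173 0.0641 0.0718] [0.519  0.0658 0.0718] (array([0.51753719, 0.06409062, 0.06801701]), np.float64(0.00016016980392330688))
fr [0.5275 0.013  0.0718] [0.5296 0.0148 0.0718] (array([0.52793282, 0.01276104, 0.06755308]), np.float64(0.00040267391357280447))
z [0.46   0.1054 0.0659] [0.4617 0.1065 0.0659] (array([0.4601887 , 0.10538673, 0.06278177]), np.float64(0.0004697549457811086))
r [0.4781 0.015  0.0659] [0.4802 0.0169 0.0659] (array([0.47829369, 0.01478151, 0.06157141]), np.float64(0.00025665625365949463))
```

```bash
ls pics
```

```text
scene0.png
scene0z.png
top0.png
top0z.png
wrist0.png
```

View pics/top0z.png

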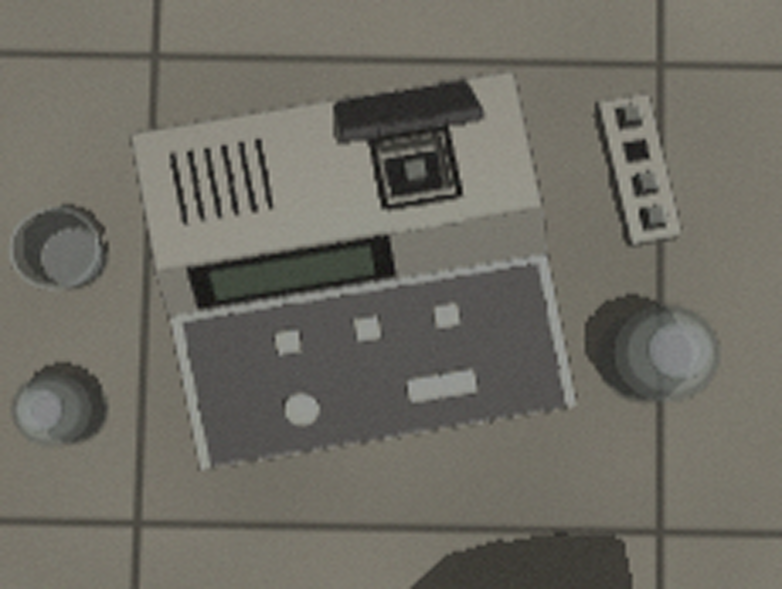

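View pics/scene0z.png

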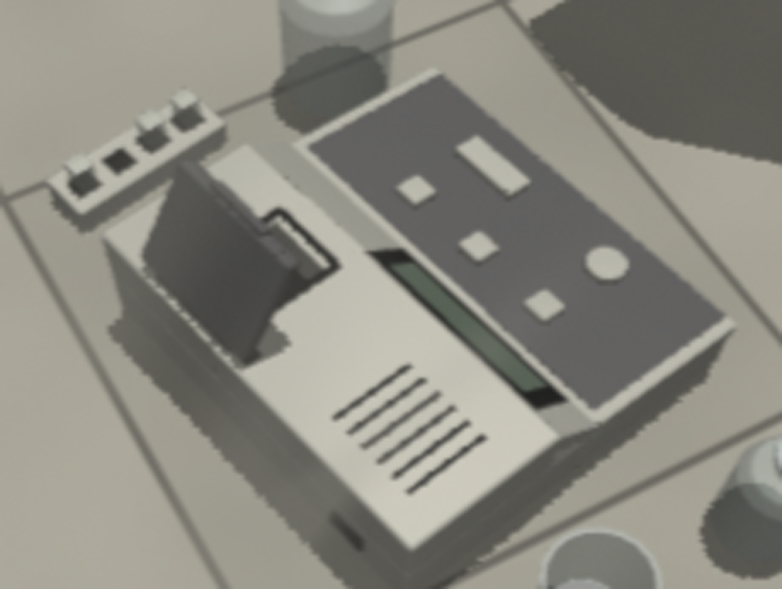

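```bash
python3 - <<'E'
from h import *
a=cv2.imread("pics/top0.png")[148:203,260:330]; b=cv2.imread("pics/scene0.png")[170:260,200:290]
a=cv2.resize(a,None,fx=10,fy=10,interpolation=cv2.INTER_CUBIC); a=cv2.convertScaleAbs(a,alpha=1.8)
b=cv2.resize(b,None,fx=6.5,fy=6.5,interpolation=cv2.INTER_CUBIC);b=cv2.convertScaleAbs(b,alpha=1.5)
cv2.imwrite("pics/a.png",a);cv2.imwrite("pics/b.png",b)
E
```

```text
(no output)
```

View pics/a.png

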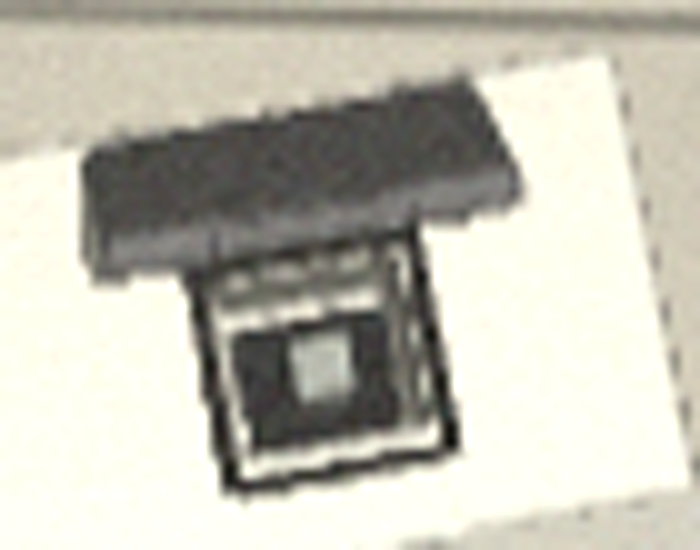

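View pics/b.png

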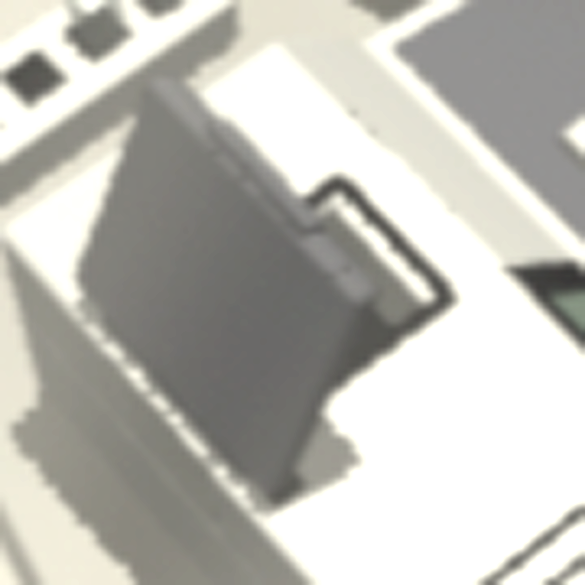

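```bash
python3 - <<'E'
from station import *
from h import *
ct,cs=get_calibration("top"),get_calibration("scene")
T=dict(fr=(311.3,166),fl=(268.8,172),hr=(306.5,156),hl=(268.5,163.5))
S=dict(fr=(222.3,183.1),fl=(256.2,216.6),hr=(212.3,212.3),hl=(241.5,246.9))
Q={}
for k in T: Q[k],e=tri(ct,T[k],cs,S[k]); print(k,Q[k].round(4),round(e,4))
yaw=np.arctan2(.0203,.1025); X=np.array([np.cos(yaw),np.sin(yaw),0]);Y=np.array([-X[1],X[0],0])
fm=np.array([.518,.0648,.0695]); O=fm+.04*X; O[2]=0
print("yaw",yaw,"O",O)
for k in Q: d=Q[k]-O; print(k,(d@X).round(4),(d@Y).round(4),d[2].round(4))
for s in "rl":
    d=Q["f"+s]-Q["h"+s]; print(np.arctan2(d[2],-d@X),np.linalg.norm(d))
# deck corners: housing top in top image zoom coords
for (u,v),z in [((135,133),.1),((512,72),.1),((540,205),.1),((160,268),.1),((205,468),.055),((577,405),.055)]:
    p=onz(ct,170+u/3.4,130+v/3.1,z)-O; print((p@X).round(4),(p@Y).round(4))
for n,(u,v),z in [("bl",(676,352),.14),("bs",(40,408),.105),("beak",(60,248),0.03)]: print(n,onz(ct,170+u/3.4,130+v/3.1,z))
E
```

```text
fr [ 0.6563 -0.0034  0.1663] 0.0026
fl [0.6395 0.0833 0.1745] 0.0005
hr [0.6878 0.0053 0.1079] 0.0013
hl [0.6716 0.0868 0.1009] 0.0003
yaw 0.19551868517686985 O [0.55723788 0.07257101 0.        ]
fr 0.0824 -0.0938 0.1663
fl 0.0827 -0.0054 0.1745
hr 0.115 -0.0914 0.1079
hl 0.115 -0.0083 0.1009
1.0620509900104458 0.06695551752240414
1.1581969756931758 0.08037844281948976
0.1171 0.1203
0.1178 -0.1238
0.0222 -0.124
0.021 0.1199
-0.1197 0.1193
-0.1183 -0.1262
bl [ 0.5011471  -0.12420343  0.14      ]
bs [0.45701816 0.26475005 0.105     ]
beak [0.5743307  0.27134431 0.03      ]
```

```bash
cat >> h.py <<'E'
YAW=.1955
X=np.array([np.cos(YAW),np.sin(YAW),0]);Y=np.array([-X[1],X[0],0]);Z=np.array([0,0,1.])
O=np.array([.5572,.0722,0])
def I(x,y,z): return O+x*X+y*Y+z*Z
def target(tilt=0):  # tool z down, tool x = -X (rear side flipped), tilt: deck normal toward -x
    zt=-(np.cos(tilt)*Z-np.sin(tilt)*X); xt=-(np.cos(tilt)*X+np.sin(tilt)*Z); yt=np.cross(zt,xt)
    return np.c_[xt,yt,zt]
def rel(s,p,Rt):
    R0=R.from_rotvec(s["orientation"]).as_matrix()
    return np.r_[R0.T@(p-s["eef_pos"]),R.from_matrix(R0.T@Rt).as_rotvec()].round(4)
E
python3 - <<'E'
from station import *
from h import *
s=get_state(); R0=R.from_rotvec(s["orientation"]).as_matrix()
V=get_calibration("wrist")["view"]; print("cam in tool",R0.T@(-V[:3,:3].T@V[:3,3]-s["eef_pos"]))
p=I(.118,-.05,.24);print(p,rel(s,p,target()))
p=I(.118,-.05,.165);print(p)
E
```

```text
cam in tool [ 0.07258466 -0.00034758 -0.14257945]
[0.68266503 0.0460748  0.24      ] [ 6.6520e-01 -3.8960e-01 -8.7000e-03  1.0000e-04 -1.5000e-03 -3.0333e+00]
[0.68266503 0.0460748  0.165     ]
```

Request:
{"fn": "step_arm", "kwargs": {"jaw": 0, "moves": [[[0.033,-0.0195,-0.01,0,0,-0.145],[0.0665,-0.039,-0.02,0,0,-0.29],[0.0998,-0.0584,-0.03,0,0,-0.435],[0.133,-0.078,-0.03,0,0,-0.58],[0.1663,-0.0974,-0.03,0,0,-0.725],[0.1996,-0.117,-0.03,0,0,-0.87],[0.2328,-0.1364,-0.03,0,0,-1.015],[0.266,-0.156,-0.03,0,0,-1.16],[0.2993,-0.1753,-0.03,0,0,-1.305],[0.3326,-0.195,-0.03,0,0,-1.45],[0.3659,-0.2143,-0.03,0,0,-1.595],[0.399,-0.234,-0.03,0,0,-1.74],[0.4324,-0.2532,-0.03,0,0,-1.885],[0.4656,-0.273,-0.03,0,0,-2.03],[0.4989,-0.2922,-0.03,0,0,-2.175],[0.532,-0.312,-0.03,0,0,-2.32],[0.5654,-0.3312,-0.03,0,0,-2.465],[0.5987,-0.3506,-0.03,0,0,-2.61],[0.632,-0.37,-0.03,0,0,-2.755],[0.6652,-0.3896,-0.03,0,0,-2.9]]]}}

```text
time: 2.15
eef_pos: [0.6835, 0.0475, 0.2609]
orientation: [0.107, -3.139, -0.002]
force: [0.8, -1.7, 0.2]
grip_width: -0.0001
```

```bash
python3 - <<'E'
from station import *
from h import *
s=get_state(); print(s["time"],s["eef_pos"],s["qpos"],s["force"],s["grip_width"])
for p in [I(.118,-.05,.24),I(.118,-.05,.165)]: print(rel(s,p,target()))
cv2.imwrite("pics/scene1.png",read_camera("scene")[:,:,::-1])
cv2.imwrite("pics/wrist1.png",read_camera("wrist")[:,:,::-1])
E
```

```text
2.15 [0.68349683 0.04746466 0.26091031] [-5.34114007e-02  5.01944120e-01  4.71647568e-01  1.54124138e+00
  9.70974371e-04 -1.21668548e-01] [ 0.77070238 -1.71426725  0.23365274] -7.853898112990288e-05
[ 0.0009 -0.0014  0.0209  0.0011 -0.0006 -0.1272]
[ 0.0009 -0.0014  0.0959  0.0011 -0.0006 -0.1272]
```

View pics/scene1.png

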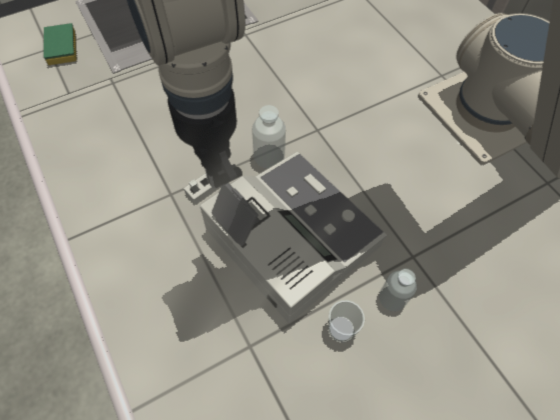

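View pics/wrist1.png

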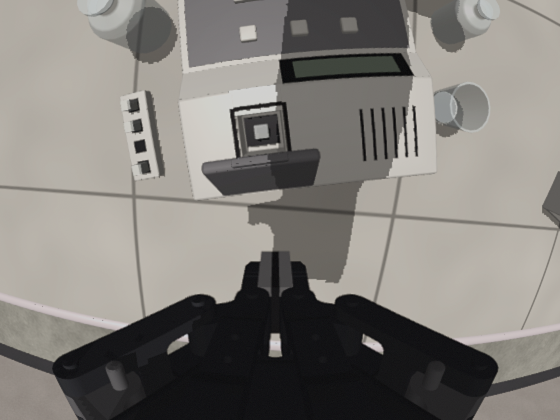

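Request:
{"fn": "step_arm", "kwargs": {"moves": [[[0.0009,-0.0014,0.02,0,0,-0.1272],[0.0009,-0.0014,0.05,0,0,-0.1272],[0.0009,-0.0014,0.075,0,0,-0.1272],[0.0009,-0.0014,0.096,0,0,-0.1272],[0.0009,-0.0014,0.096,0,0,-0.1272]]]}}

```text
time: 2.75
eef_pos: [0.6819, 0.048, 0.1598]
orientation: [0.307, -3.119, -0.005]
force: [-0.2, 0.3, -0.6]
grip_width: 0.0001
```

```bash
python3 - <<'E'
from station import *
from h import *
s=get_state(); print(s["time"],s["eef_pos"],s["force"])
r=.066
for th in [1.2,1.1,1.0,.9,.8,.7,.6,.5,.4,.3,.2,.1,.04]:
    p=I(.106-r*np.cos(th)+.01*np.sin(th)+.011,-.05,.1+r*np.sin(th)+.01*np.cos(th)); print(th,rel(s,p,target()))
cv2.imwrite("pics/wrist2.png",read_camera("wrist")[:,:,::-1])
E
```

```text
2.75 [0.68186566 0.04799098 0.1597981 ] [-0.16840595  0.25163219 -0.55809921]
1.2 [ 0.0152 -0.002  -0.0052  0.0036 -0.0073  0.0009]
1.1 [ 0.0216 -0.002  -0.0034  0.0036 -0.0073  0.0009]
1.0 [ 0.0278 -0.002  -0.0009  0.0036 -0.0073  0.0009]
0.9 [ 0.0338 -0.002   0.0021  0.0036 -0.0073  0.0009]
0.8 [ 0.0394 -0.002   0.0058  0.0036 -0.0073  0.0009]
0.7 [ 0.0446 -0.002   0.0099  0.0036 -0.0073  0.0009]
0.6 [ 0.0493 -0.002   0.0146  0.0036 -0.0073  0.0009]
0.5 [ 0.0536 -0.0021  0.0198  0.0036 -0.0073  0.0009]
0.4 [ 0.0573 -0.0021  0.0253  0.0036 -0.0073  0.0009]
0.3 [ 0.0605 -0.0021  0.0312  0.0036 -0.0073  0.0009]
0.2 [ 0.063  -0.0021  0.0373  0.0036 -0.0073  0.0009]
0.1 [ 0.0649 -0.0021  0.0437  0.0036 -0.0073  0.0009]
0.04 [ 0.0658 -0.0021  0.0476  0.0036 -0.0073  0.0009]
```

View pics/wrist2.png

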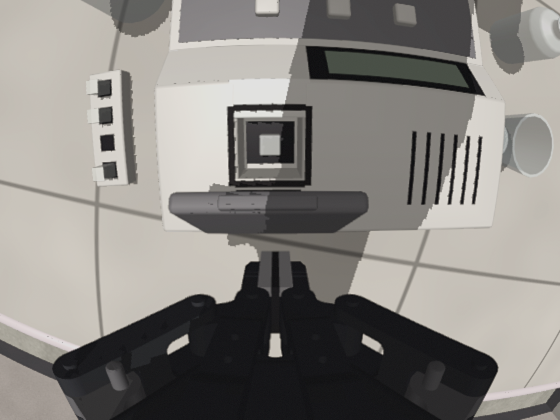

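Request:
{"fn": "step_arm", "kwargs": {"moves": [[[0.015,-0.002,-0.005,0.003,-0.006,0],[0.0216,-0.002,-0.0034,0.003,-0.006,0],[0.0278,-0.002,-0.001,0.003,-0.006,0],[0.0338,-0.002,0.002,0.003,-0.006,0],[0.0394,-0.002,0.0058,0.003,-0.006,0],[0.0446,-0.002,0.01,0.003,-0.006,0],[0.0493,-0.002,0.0146,0.003,-0.006,0],[0.0536,-0.002,0.02,0.003,-0.006,0],[0.0573,-0.002,0.0253,0.003,-0.006,0],[0.0605,-0.002,0.031,0.003,-0.006,0],[0.063,-0.002,0.0373,0.003,-0.006,0],[0.063,-0.002,0.0373,0.003,-0.006,0]]]}}

```text
time: 4.0
eef_pos: [0.6203, 0.0338, 0.1238]
orientation: [0.308, -3.126, -0.001]
force: [0.4, 0.8, 0.8]
grip_width: 0.0002
```

```bash
python3 - <<'E'
from station import *
from h import *
for i in range(1):
    s=get_state(); print(s["time"],s["eef_pos"],s["force"],R.from_rotvec(s["orientation"]).as_matrix()[:,2])
cv2.imwrite("pics/scene3.png",read_camera("scene")[:,:,::-1])
cv2.imwrite("pics/wrist3.png",read_camera("wrist")[:,:,::-1])
s=get_state(); print(s["eef_pos"],s["force"])
d=s["eef_pos"]-O;print(d@X,d@Y,d[2])
print(rel(s,I(.05,-.05,.11),target()))
E
```

```text
4.0 [0.62027283 0.03381369 0.12382914] [0.38590802 0.79796985 0.76977733] [-5.00742705e-04  4.10447410e-04 -9.99999790e-01]
[0.62095305 0.03383935 0.12473826] [1.01044237 0.37854144 0.80554845]
0.055086775591012355 -0.050014381826485294 0.12473825970187519
[0.0051 0.     0.0147 0.0002 0.0008 0.0011]
```

View pics/wrist3.png

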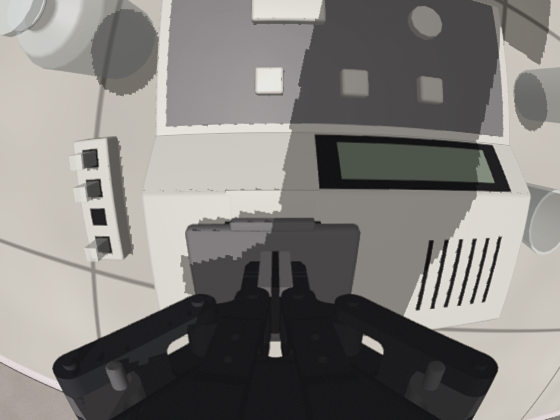

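View pics/scene3.png

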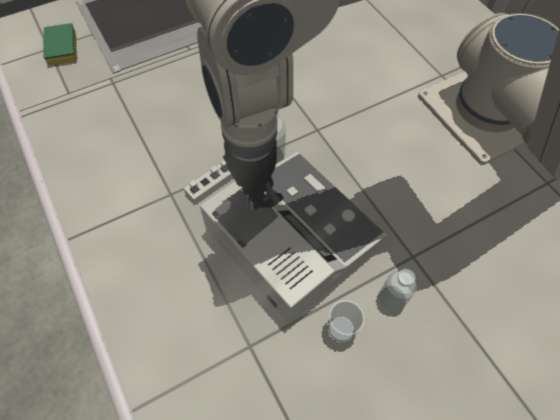

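Request:
{"fn": "step_arm", "kwargs": {"moves": [[[0.004,0,0.004,0,0,0],[0.006,0,0.008,0,0,0],[0.006,0,0.012,0,0,0],[0.006,0,0.014,0,0,0],[0.006,0,0.014,0,0,0],[0.006,0,0.014,0,0,0]]]}}

```text
time: 4.7
eef_pos: [0.6145, 0.0326, 0.1112]
orientation: [-0.308, 3.126, -0.0]
force: [-4.6, -1.0, 7.6]
grip_width: 0.0004
```

Request:
{"fn": "step_arm", "kwargs": {"moves": [[[0,0,0.0008,0,0,0],[0,0,0.0008,0,0,0],[0,0,0.0008,0,0,0]]]}}

```text
time: 5.0
eef_pos: [0.6145, 0.0325, 0.1111]
orientation: [-0.308, 3.126, -0.0]
force: [-2.8, -0.2, 7.4]
grip_width: 0.0001
```

Request:
{"fn": "step_arm", "kwargs": {"moves": [[[0,0,0.001,0,0,0],[0,0,0.002,0,0,0],[0,0,0.002,0,0,0],[0,0,0.002,0,0,0]]]}}

```text
time: 5.4
eef_pos: [0.6144, 0.0325, 0.1102]
orientation: [-0.308, 3.125, -0.001]
force: [-4.7, -0.1, 11.5]
grip_width: -0.0001
```

Request:
{"fn": "step_arm", "kwargs": {"moves": [[[0,0,-0.01,0,0,0],[0,0,-0.04,0,0,0],[0.02,0,-0.07,0,0,0],[0.06,0,-0.07,0,0,0],[0.1,0,-0.07,0,0,0],[0.1,0,-0.07,0,0,0]]]}}

```text
time: 6.0
eef_pos: [0.512, 0.0129, 0.1806]
orientation: [-0.307, 3.126, -0.001]
force: [-0.6, 0.1, -0.6]
grip_width: -0.0003
```

```bash
python3 - <<'E'
from station import *
from h import *
s=get_state(); print(s["time"],s["eef_pos"],s["force"])
ct=get_calibration("top");cs=get_calibration("scene")
a=read_camera("scene")[:,:,::-1]; b=read_camera("top")[:,:,::-1]
cv2.imwrite("pics/s4.png",a);cv2.imwrite("pics/t4.png",b)
cv2.imwrite("pics/s4z.png",cv2.convertScaleAbs(cv2.resize(a[150:270,190:350],None,fx=5,fy=5,interpolation=cv2.INTER_CUBIC),alpha=1.5))
cv2.imwrite("pics/t4z.png",cv2.convertScaleAbs(cv2.resize(b[140:290,200:360],None,fx=4.5,fy=4,interpolation=cv2.INTER_CUBIC),alpha=1.5))
E
```

```text
6.0 [0.51199545 0.01287815 0.18063954] [-0.64868883  0.14801893 -0.6327213 ]
```

View pics/s4z.png

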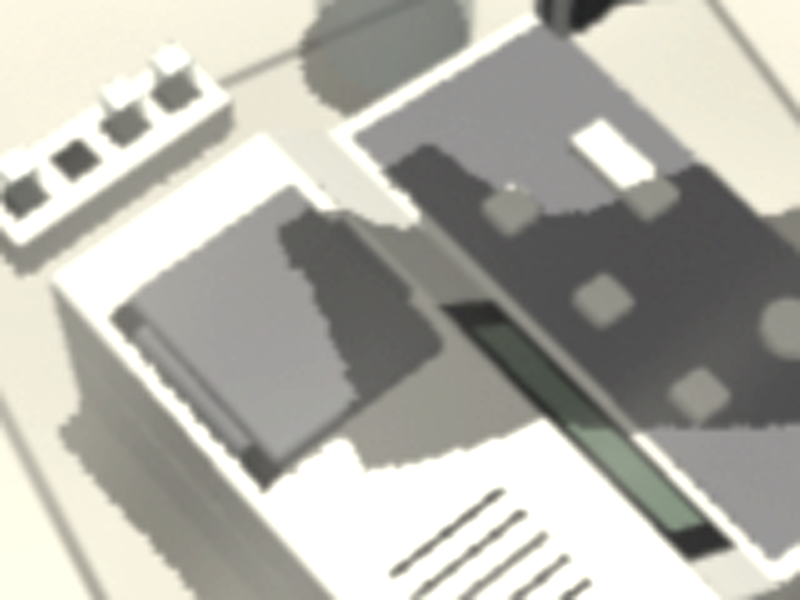

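View pics/t4z.png

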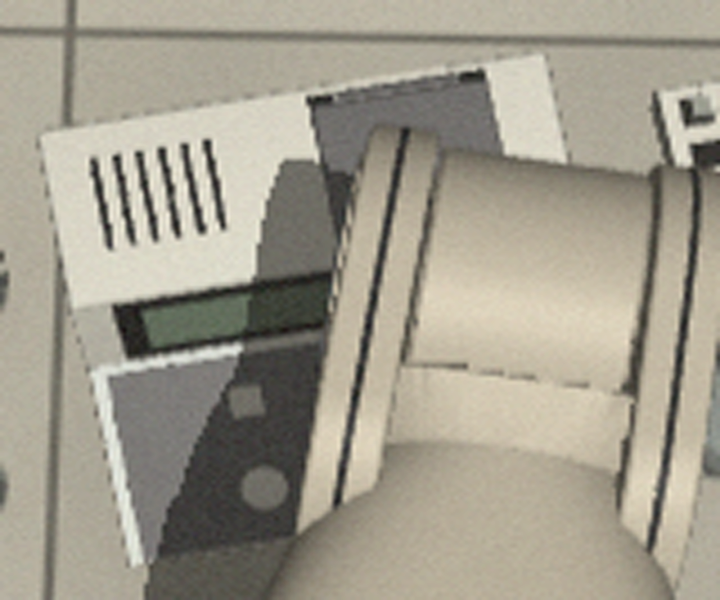

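Both views show the lid lying flat on the housing. Next is the middle filter key, with the tool tilted 7° to match the deck normal.

```bash
cat >> h.py <<'E'
T7=np.radians(7); RT=target(T7); N=-RT[:,2]
K=dict(fm=np.array([.5181,.0649,.0718]),z=np.array([.4608,.1059,.0659]),r=np.array([.4791,.0159,.0659]))
def go(s,k,h): return rel(s,K[k]+h*N,RT)
E
python3 - <<'E'
from station import *
from h import *
s=get_state()
for h in (.05,.02,.006): print(go(s,"fm",h))
E
```

```text
[-0.006   0.0507  0.0594 -0.0012 -0.1192  0.0006]
[-0.0096  0.0507  0.0891 -0.0012 -0.1192  0.0006]
[-0.0112  0.0508  0.103  -0.0012 -0.1192  0.0006]
```

Request:
{"fn": "step_arm", "kwargs": {"moves": [[[-0.003,0.025,0.02,0,-0.06,0],[-0.006,0.0507,0.045,-0.001,-0.119,0],[-0.008,0.0507,0.07,-0.001,-0.119,0],[-0.0096,0.0507,0.089,-0.001,-0.119,0],[-0.0096,0.0507,0.089,-0.001,-0.119,0]]]}}

```text
time: 6.6
eef_pos: [0.5154, 0.0648, 0.0896]
orientation: [-0.297, 3.009, 0.019]
force: [0.1, 0.0, -0.4]
grip_width: -0.0004
```

```bash
python3 - <<'E'
from station import *
from h import *
s=get_state(); print(s["time"],s["eef_pos"],s["force"],(s["eef_pos"]-K["fm"])@N)
print(go(s,"fm",.003))
c=get_calibration("wrist"); im=read_camera("wrist")[:,:,::-1]
cv2.imwrite("pics/w5.png",im)
cv2.imwrite("pics/s5.png",cv2.resize(read_camera("scene")[150:270,190:400,::-1],None,fx=3.8,fy=3.8,interpolation=cv2.INTER_CUBIC))
E
```

```text
6.6 [0.51536202 0.06483205 0.08956963] [ 0.09350157  0.02784519 -0.41025552] 0.0179661100480382
[-0.0006 -0.0005  0.015   0.0009 -0.0039  0.0011]
```

View pics/w5.png

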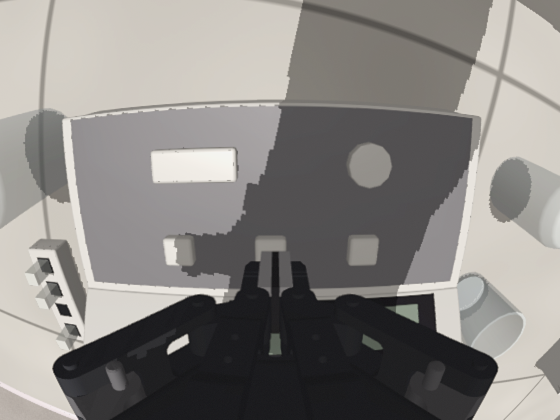

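View pics/s5.png

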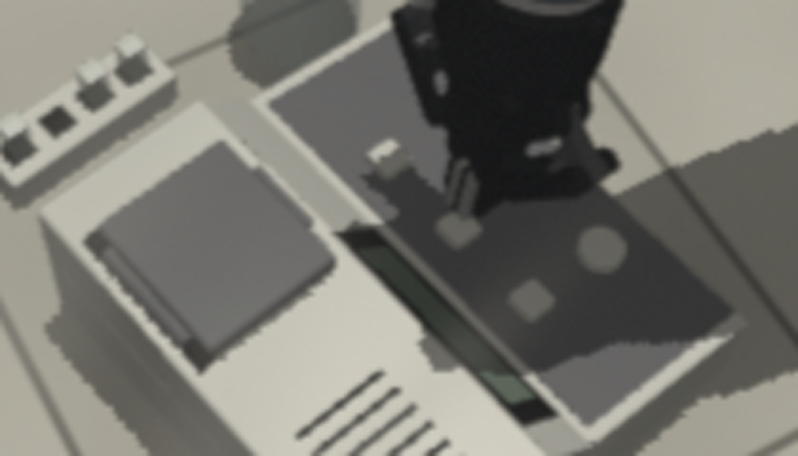

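Request:
{"fn": "step_arm", "kwargs": {"moves": [[[-0.0006,-0.0015,0.008,0,-0.004,0],[-0.0006,-0.0015,0.014,0,-0.004,0],[-0.0006,-0.0015,0.0175,0,-0.004,0],[-0.0006,-0.0015,0.0175,0,-0.004,0]]]}}

```text
time: 7.1
eef_pos: [0.5194, 0.0634, 0.0743]
orientation: [-0.295, 3.003, 0.019]
force: [0.3, -0.3, -0.2]
grip_width: 0.0
```

Request:
{"fn": "step_arm", "kwargs": {"moves": [[[0,0,0.002,0,0,0],[0,0,0.004,0,0,0],[0,0,0.004,0,0,0]]]}}

```text
time: 7.4
eef_pos: [0.52, 0.0635, 0.0703]
orientation: [-0.295, 3.002, 0.018]
force: [-0.7, 0.2, 3.0]
grip_width: -0.0001
```

Request:
{"fn": "step_arm", "kwargs": {"moves": [[[0,0,0.001,0,0,0],[0,0,0.002,0,0,0],[0,0,0.002,0,0,0],[0,0,0.002,0,0,0]]]}}

```text
time: 7.8
eef_pos: [0.5203, 0.0636, 0.0685]
orientation: [-0.295, 3.002, 0.018]
force: [-1.7, 0.0, 3.7]
grip_width: 0.0001
```

Request:
{"fn": "step_arm", "kwargs": {"moves": [[[0,0,0.0008,0,0,0],[0,0,0.0008,0,0,0],[0,0,0.0008,0,0,0]]]}}

```text
time: 8.1
eef_pos: [0.5204, 0.0636, 0.0677]
orientation: [-0.295, 3.002, 0.018]
force: [-1.7, -0.8, 5.0]
grip_width: 0.0001
```

Request:
{"fn": "step_arm", "kwargs": {"moves": [[[0,0,-0.006,0,0,0],[0,0,-0.02,0,0,0],[0,0,-0.03,0,0,0],[0,0,-0.03,0,0,0]]]}}

```text
time: 8.5
eef_pos: [0.5174, 0.0628, 0.0989]
orientation: [-0.295, 3.0, 0.018]
force: [-0.3, -0.5, -0.7]
grip_width: 0.0004
```

```bash
python3 - <<'E'
from station import *
from h import *
s=get_state(); print(s["time"],s["eef_pos"],s["force"])
for h in (.03,.018): print(go(s,"z",h))
E
```

```text
8.5 [0.5173585  0.06282604 0.09890367] [-0.27604591 -0.50546494 -0.73218486]
[ 0.0507  0.0533 -0.0033 -0.0006  0.0055  0.0006]
[ 0.0508  0.0533  0.0087 -0.0006  0.0055  0.0006]
```

Request:
{"fn": "step_arm", "kwargs": {"moves": [[[0.025,0.026,-0.004,0,0,0],[0.0507,0.0522,-0.003,0,0.005,0],[0.0507,0.0522,0.008,0,0.005,0],[0.0507,0.0522,0.008,0,0.005,0]]]}}

```text
time: 8.9
eef_pos: [0.4581, 0.1048, 0.0835]
orientation: [-0.297, 3.006, 0.017]
force: [0.4, -0.8, 0.2]
grip_width: 0.0001
```

```bash
python3 - <<'E'
from station import *
from h import *
s=get_state(); print(s["time"],s["eef_pos"],s["force"],(s["eef_pos"]-K["z"])@N)
print(go(s,"z",.003))
cv2.imwrite("pics/w6.png",read_camera("wrist")[:,:,::-1])
cv2.imwrite("pics/s6.png",cv2.resize(read_camera("scene")[150:270,190:400,::-1],None,fx=3.8,fy=3.8,interpolation=cv2.INTER_CUBIC))
E
```

```text
8.9 [0.45806728 0.10479287 0.08348513] [ 0.35804697 -0.77862707  0.24963868] 0.017806951643228826
[-0.0007  0.0006  0.0148 -0.0003 -0.0006  0.0018]
```

View pics/w6.png

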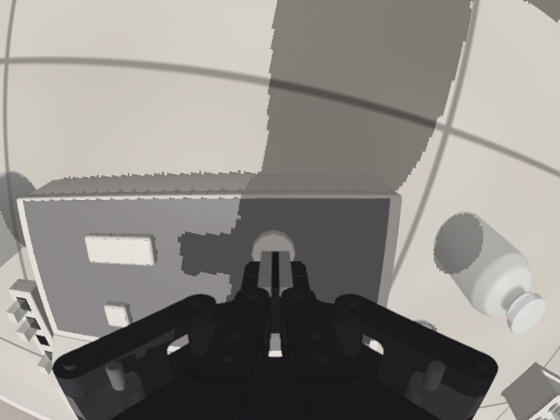

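View pics/s6.png

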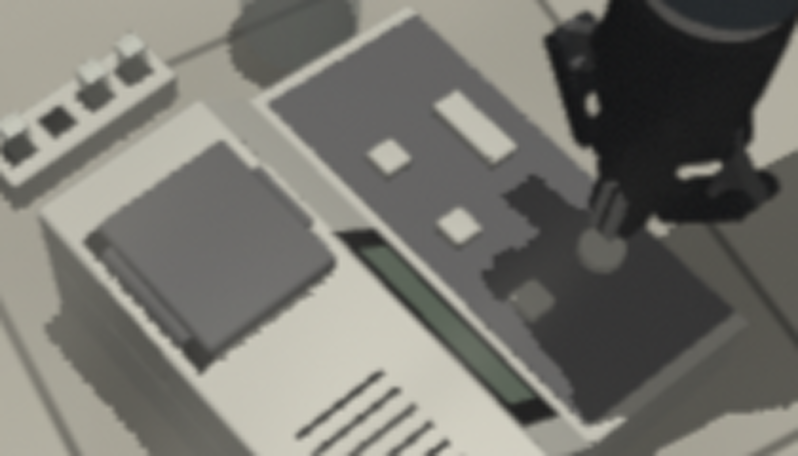

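Key centre (273) and fingertip centre (275) line up in the wrist view. Now pressing the zero key.

Request:
{"fn": "step_arm", "kwargs": {"moves": [[[-0.0005,0,0.008,0,0,0],[-0.0005,0,0.014,0,0,0],[-0.0005,0,0.017,0,0,0],[-0.0005,0,0.019,0,0,0],[-0.0005,0,0.019,0,0,0]]]}}

```text
time: 9.5
eef_pos: [0.4622, 0.1045, 0.0653]
orientation: [-0.295, 3.006, 0.017]
force: [-1.3, -0.8, 0.1]
grip_width: -0.0001
```

Request:
{"fn": "step_arm", "kwargs": {"moves": [[[0,0,0.002,0,0,0],[0,0,0.0035,0,0,0],[0,0,0.0035,0,0,0],[0,0,0.0035,0,0,0]]]}}

```text
time: 9.9
eef_pos: [0.4627, 0.1047, 0.062]
orientation: [-0.295, 3.005, 0.017]
force: [-0.8, -0.4, 3.4]
grip_width: -0.0001
```

Request:
{"fn": "step_arm", "kwargs": {"moves": [[[0,0,0.001,0,0,0],[0,0,0.0017,0,0,0],[0,0,0.0017,0,0,0],[0,0,0.0017,0,0,0]]]}}

```text
time: 10.3
eef_pos: [0.4629, 0.1047, 0.0607]
orientation: [-0.295, 3.005, 0.016]
force: [-3.8, -0.8, 10.4]
grip_width: -0.0002
```

Bottomed out at about 11 N, so the key is fully down and still under 20 N. Releasing and moving to the read key.

Request:
{"fn": "step_arm", "kwargs": {"moves": [[[0,0,-0.006,0,0,0],[0,0,-0.02,0,0,0],[0,0,-0.03,0,0,0],[0,0,-0.03,0,0,0]]]}}

```text
time: 10.7
eef_pos: [0.46, 0.1041, 0.0917]
orientation: [-0.295, 3.002, 0.016]
force: [0.5, -0.3, -0.4]
grip_width: 0.0001
```

```bash
python3 - <<'E'
from station import *
from h import *
s=get_state(); print(s["time"],s["eef_pos"],s["force"])
for h in (.03,.018): print(go(s,"r",h))
E
```

```text
10.7 [0.45997167 0.10405973 0.09169157] [ 0.50279503 -0.31866054 -0.43232715]
[ 0.0015 -0.0902 -0.0041 -0.0014  0.0029  0.0005]
[ 0.0016 -0.0902  0.0079 -0.0014  0.0029  0.0005]
```

Request:
{"fn": "step_arm", "kwargs": {"moves": [[[0,-0.035,-0.004,0,0,0],[0.0015,-0.07,-0.004,0,0.002,0],[0.0015,-0.0912,0.002,0,0.002,0],[0.0015,-0.0912,0.008,0,0.002,0],[0.0015,-0.0912,0.008,0,0.002,0]]]}}

```text
time: 11.2
eef_pos: [0.4766, 0.0144, 0.0825]
orientation: [-0.293, 3.007, 0.017]
force: [0.9, 0.0, -0.9]
grip_width: -0.0004
```

```bash
python3 - <<'E'
from station import *
from h import *
s=get_state(); print(s["time"],s["eef_pos"],s["force"],(s["eef_pos"]-K["r"])@N)
print(go(s,"r",.003))
cv2.imwrite("pics/w7.png",read_camera("wrist")[:,:,::-1])
E
```

```text
11.2 [0.47658336 0.01441248 0.08249489] [ 0.89245503  0.01711153 -0.93809547] 0.016807266703116962
[-0.0007  0.001   0.0138 -0.0006 -0.001  -0.0009]
```

View pics/w7.png

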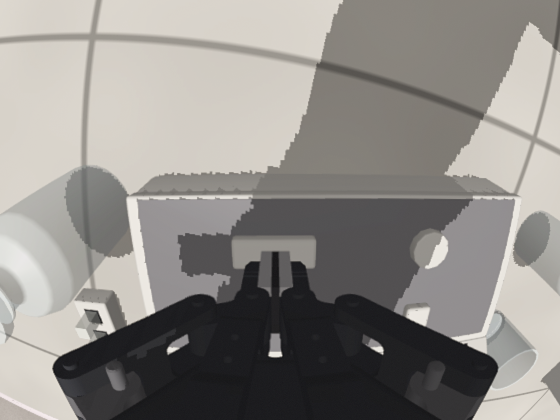

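The read key is centred at column 274, right under the fingertips. Pressing it.

Request:
{"fn": "step_arm", "kwargs": {"moves": [[[-0.0005,0,0.008,0,0,0],[-0.0005,0,0.014,0,0,0],[-0.0005,0,0.017,0,0,0],[-0.0005,0,0.018,0,0,0],[-0.0005,0,0.018,0,0,0]]]}}

```text
time: 11.75
eef_pos: [0.4791, 0.0157, 0.065]
orientation: [-0.296, 3.006, 0.017]
force: [-1.4, 0.9, 1.1]
grip_width: -0.0
```

Request:
{"fn": "step_arm", "kwargs": {"moves": [[[0,0,0.002,0,0,0],[0,0,0.0035,0,0,0],[0,0,0.0035,0,0,0],[0,0,0.0035,0,0,0]]]}}

```text
time: 12.15
eef_pos: [0.4797, 0.0158, 0.0617]
orientation: [-0.295, 3.006, 0.017]
force: [-1.1, -0.1, 4.4]
grip_width: 0.0003
```

Request:
{"fn": "step_arm", "kwargs": {"moves": [[[0,0,0.0008,0,0,0],[0,0,0.0008,0,0,0],[0,0,0.0008,0,0,0]]]}}

```text
time: 12.45
eef_pos: [0.4797, 0.0158, 0.061]
orientation: [-0.295, 3.006, 0.017]
force: [-1.7, 1.0, 4.8]
grip_width: -0.0001
```

Request:
{"fn": "step_arm", "kwargs": {"moves": [[[0,0,-0.006,0,0,0],[0,0,-0.03,0,0,0],[0,0,-0.07,0,0,0],[0,0,-0.12,0,0,0],[0.03,0,-0.16,0,0,0],[0.06,0,-0.18,0,0,0],[0.07,0,-0.18,0,0,0],[0.07,0,-0.18,0,0,0]]]}}

```text
time: 13.25
eef_pos: [0.3893, -0.0021, 0.2315]
orientation: [-0.294, 3.005, 0.016]
force: [-0.1, 0.1, -1.0]
grip_width: -0.0003
```

```bash
python3 - <<'E'
from station import *
from h import *
s=get_state(); print(s["time"],s["eef_pos"],s["force"])
a=read_camera("scene")[:,:,::-1]
cv2.imwrite("pics/s8.png",a)
cv2.imwrite("pics/s8z.png",cv2.resize(a[150:270,190:400],None,fx=3.8,fy=3.8,interpolation=cv2.INTER_CUBIC))
cv2.imwrite("pics/t8.png",read_camera("top")[:,:,::-1])
E
```

```text
13.25 [ 0.38931341 -0.00209987  0.23145443] [-0.05105623  0.14851778 -0.98483541]
```

View pics/s8z.png

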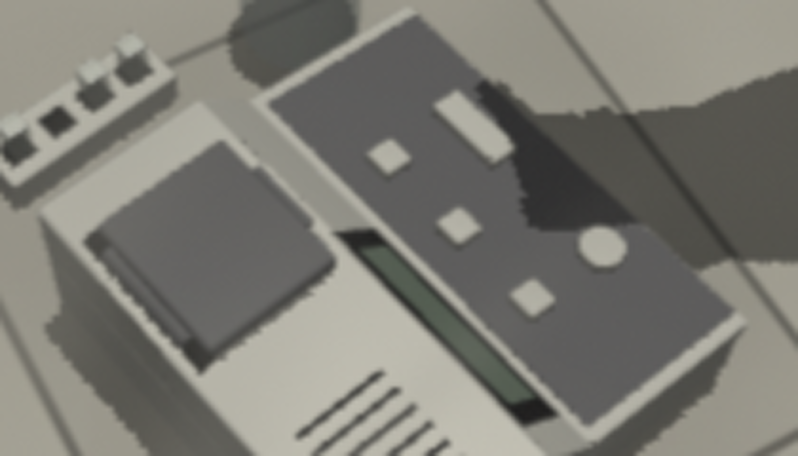

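View pics/t8.png

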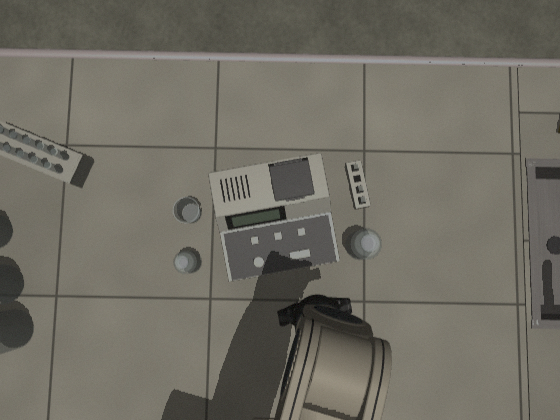

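```bash
python3 - <<'E'
from h import *
a=cv2.imread("pics/t8.png")[148:208,260:330]; b=cv2.imread("pics/s8.png")[180:255,205:285]
cv2.imwrite("pics/a8.png",cv2.convertScaleAbs(cv2.resize(a,None,fx=10,fy=10,interpolation=cv2.INTER_CUBIC),alpha=1.8))
cv2.imwrite("pics/b8.png",cv2.convertScaleAbs(cv2.resize(b,None,fx=8,fy=8,interpolation=cv2.INTER_CUBIC),alpha=1.5))
E
```

```text
(no output)
```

View pics/a8.png

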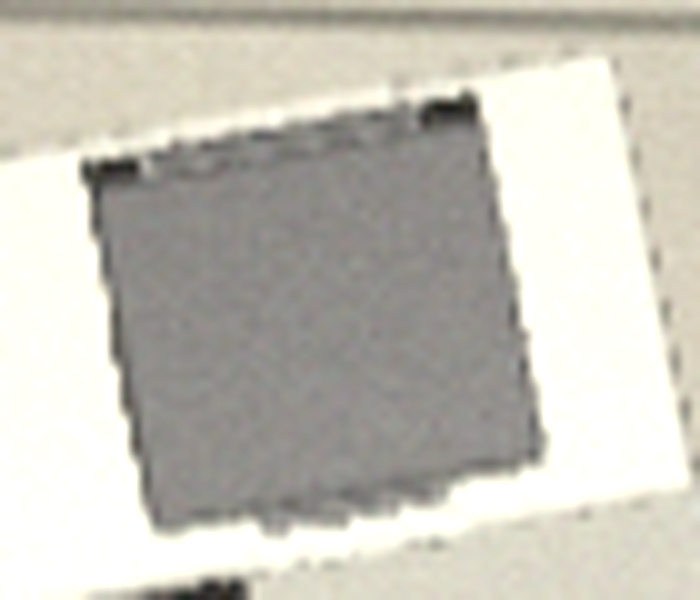

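View pics/b8.png

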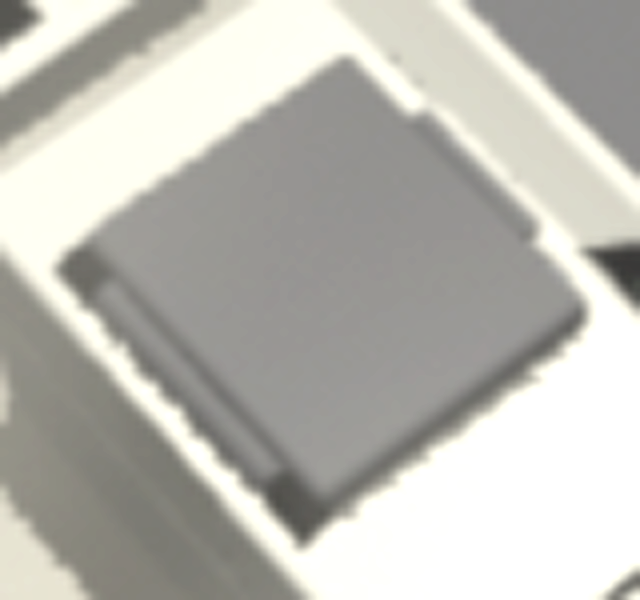

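```bash
python3 - <<'E'
from station import *
from h import *
ct,cs=get_calibration("top"),get_calibration("scene")
T=dict(hr=(480,120),hl=(97,182),fr=(543,462),fl=(155,528))
S=dict(hr=(90,243),hl=(320,497),fr=(348,57),fl=(585,305))
Q={}
for k in T:
    Q[k],e=tri(ct,(260+T[k][0]/10,148+T[k][1]/10),cs,(205+S[k][0]/8,180+S[k][1]/8)); d=Q[k]-O
    print(k,(d@X).round(4),(d@Y).round(4),d[2].round(4),round(e,4))
# reference: housing right-side top corners, z=.100 expected
for t,sc in [((690,488),None)]: pass
E
```

```text
hr 0.1065 -0.0927 0.103 0.0023
hl 0.107 -0.009 0.1075 0.0015
fr 0.0316 -0.0934 0.1029 0.0
fl 0.032 -0.009 0.1042 0.0004
```

```bash
python3 -c "
from station import *
print(sign_off())"
```

```text
the job is handed in; nothing more can be done
None
```

I pushed the lid shut with the closed, empty fingertips, then pressed and released the middle filter key, the zero key and the read key in that order. I handed the job in at about 13.4 s, with the arm clear of everything.

- **Lid:** the final press reached about 11.5 N, and the give at the end matched the soft seal. Corner heights from the two cameras put the free edge about 2 mm below the hinge edge, and they're only good to about 2 mm. So it reads as shut, but I didn't measure the angle more finely than that.
- **Key presses:** every force stayed under the 20 N limit.
  - The middle filter key peaked at about 5 N.
  - The zero key reached about 11 N at the bottom of its travel, firmer than I intended.
  - The read key peaked at about 5 N.
- **Key depth:** I judged this from force and tip position, because the key readings weren't available to me. For all three keys they point to more than 2.5 mm, held for at least 0.3 s.
- **After release:** the last pictures show all the keys up and the bottles, beaker and rack where they were. The remaining force reading was about 1 N or less, which is noise.

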